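# Take the red plug gauge off the keyhole rack

## Robot

A 7-joint arm with a two-finger parallel gripper is mounted at the origin on a cart in front of the work surface, level with it; the furniture and walls round the work are solid. World frame = base frame: x ahead of the robot, y to its left, z up, the work surface at z = 0. Lengths are in m, angles in rad, forces in N, time in s.
With the tool pointing down it reaches from about 0.4 to 0.875 m from the base axis. Payload 19.3 kg.
Tool frame: the origin (TCP) lies midway between the tips of the shut fingers; the grasp point (between the pads) lies bot.grip_point_offset behind it (bot.grip_point_offset is the distance from the TCP to the grasp point, in m); z points along the fingers, y is the direction in which the jaws open and shut (so a half turn about z gives the same grasp; the last joint's range is limited). The gripper opens to 85 mm and grips with 20 to 120 N. Pads are 22 mm wide; open, the fingers measure 114 mm over their backs; the gripper's body (76 mm by 85 mm) begins 54 mm behind the grasp point. The pads swing forward as they close: fully open they stand 13 mm farther back than shut.
Start: joints at [0.612, 0.521, -0.036, 1.599, 0.021, 1.021, -0.113], TCP at [0.485, -0.394, 0.198] pointing down, gripper open.
Joint ranges: [-2.91, 2.91], [-0.3, 2.13], [-1.5, 1.42], [0.17, 2.43], [-1.26, 4.41], [0.16, 1.93], [-2.52, 2.52]. Speed limits (rad/s): [1.89, 1.89, 2.39, 2.39, 3.01, 3.01, 3.01].

## Interface

Orientations are given as [roll, pitch, yaw] about the fixed x, y, z axes, in that order (R = Rz(yaw) Ry(pitch) Rx(roll)).
In Python, from workcell import bot gives the robot as it stands.
- The arm moves only by the tool servo_tool, never from a script. Its argument "rows" is a list that holds one entry, the list of rows, each a list of 6 numbers: the shift along the tool's x, y, z in cm, then the turn, a rotation vector about the tool's x, y, z in degrees. A call has 1 to 5 rows; each row shifts and turns the commanded pose from where the row before left it, along the tool's axes as they then stand; what a row does not reach is not made up. A row lasts 1/8 s, in which the tool goes at most 62.5 mm and 10.7 degrees, less where a joint would pass 70% of its speed; a pose out of reach is approached as far as the arm can. A call is refused whole if a number of a shift passes 6.25 or a number of a turn 10.7, either way. A call with a gripper value outside its range is refused whole. "grip" is the opening, from -1 (shut) to 1 (fully open), so that 0 is half open, set as the call begins (left out, the last holds). The fingers move at their own pace and stop on an object; "squeeze" is the grip in N (left out, the last holds). Time passes only in rows, so rows that do not move let the fingers close. It gives the time, the measured TCP pose, the force and the opening at its end, in the units of the state.
- bot.observe(): the state, without advancing time (a new reading comes with each control period).
- bot.grab_frame(name): name is "scene" or "top" or "wrist"; returns a dict with "image" (400x640x3 uint8, red, green, blue), "K" (3x3 intrinsics, pixels), "R" (3x3) and "t" (3): a world point X has camera coordinates R X + t; the wrist camera has in their place "mount" (4x4, takes a point from camera to tool coordinates, whose origin is the TCP and whose axes are the flange's). Camera axes: x right, y down, z forward; pixel columns grow to the right and rows downward; lengths in m; the calibration is good to about 2 mm. The wrist camera is an equidistant fisheye: a pixel r from the principal point sees the ray r / f radians off the axis. A picture is of the moment at which its call begins: read the wrist's pose just before it. There is no depth.
- bot.job_done(): hands the job in, once; it reports no verdict.
The state is a dict: "clock": time; "qpos": joint angles; "qd": joint speeds; "joint_efforts": joint torques, N m; "position": TCP position; "tool_rot": TCP orientation; "force": force on the tool from outside, world axes, zero at the start; "moment": the same for the moment, N m; "grip_width": finger opening in m.
Only numpy, scipy, OpenCV 4.12 (cv2) and the standard library are available. Lean on these libraries where they do the work, as an engineer would, in place of code of your own. Each camera call takes 0.05 s, during which the arm holds its last target.

## Task

Slide the red-handled plug gauge along its keyhole slot to the wide end, lift it off the rack and stand it upright inside the green tray. Leave the blue-handled gauge hanging where it is.

Things in the scene. Friction and masses are not known exactly. Their poses are not given: they have to be found in the camera images.
- red_gauge: upright plug gauge, 114 mm tall, about 0.25 kg, hung in a rack slot. Origin: centre of its underside; z up its axis. From the underside up: plug 28 mm dia. (0-30 mm), cone (30-38), neck 8 mm dia. (38-54), collar 58 mm dia. (54-59) resting on the rack's sheet, red grip 24 mm dia. (59-114). The plug passes only the wide end; in the narrow slot the gauge can rise about 10 mm
- blue_gauge: the same gauge with a blue handle, hanging in the other slot; same origin and axes. To be left hanging.
- rack: fixed grey rack. Origin on the bench under the centre of its 6 mm sheet, 150 (x) by 230 mm (y), upper face at z = 80 mm, on two side legs. Two keyhole slots along x at y = -55 and +55 mm: wide end 46 mm dia. centred at x = -38 mm (robot's side), narrow part 14 mm wide from there to x = +55. Gauge necks start at x = 12 to 45 mm; either gauge in either slot
- tray: fixed shallow green open tray, 160 (x) by 130 mm (y), walls 4 mm thick and 18 mm high. Origin: centre of its underside on the bench, z up; its inner floor is 4 to 5 mm above the bench and is empty.

How it is judged:
On the way, in this order (a step that is already met when the one before it is completed fails the run):
1. the red gauge, still hanging in the rack, has been slid to the wide end of its slot (x of red_gauge in the frame of rack between -0.051 and -0.025 m and z of red_gauge in the frame of rack between 0.015 and 0.045 m and y of red_gauge in the frame of rack between -0.08 and 0.08 m), for 0.05 s.
2. the red gauge has been lifted clear of the rack (height (world z) of red_gauge above 0.081 m), for 0.05 s.
At the end, for the whole second after the job is handed in: the red gauge stands upright (within 10 degrees) and at rest on the floor of the green tray, inside its walls, and the blue gauge hangs within 20 mm of where it was (x of red_gauge in the frame of tray between -0.07 and 0.07 m and y of red_gauge in the frame of tray between -0.055 and 0.055 m and z of red_gauge in the frame of tray between 0 and 0.012 m and angle between red_gauge's own z axis and vertical below 0.17 rad and linear speed of red_gauge below 0.02 m/s and distance of blue_gauge from where it was at the start of the episode below 0.02 m); the robot touches nothing.
It fails at once if the blue gauge is shifted by more than 20 mm (distance of blue_gauge from where it was at the start of the episode above 0.02 m).
It also fails if it takes over 38 s, if anything falls off the work surface, if the arm or the gripper's body presses on something with over 40 N, if the wrist force passes 120 N, or if a joint passes its speed limit or range.

## Working session

There is one attempt and no reset: what is moved stays moved. The work goes in short steps, Python scripts to look and compute and a tool call to move; the robot and the scene stay as the last step left them, time stands still between calls to the robot, and variables do not carry over. Pictures are saved under pics/ and viewed, and the job is handed in when it is done.

Besides the shell and the picture viewer there is one more tool, called after "Request:" in YAML: its name, and indented under it one key for each argument. servo_tool: Moves the arm, as the interface text tells. Its arguments: {"type":"object","properties":{"rows":{"type":"array"},"grip":{"type":"number"},"squeeze":{"type":"number"}},"required":["rows"]}

```bash
ls; mkdir -p pics; python3 - <<'E'
from workcell import bot
import cv2,numpy as np
print(bot.observe()); print(bot.grip_point_offset)
for n in ("scene","top"):
    f=bot.grab_frame(n); cv2.imwrite(f"pics/{n}0.png",f["image"][:,:,::-1]); np.savez(f"{n}0.npz",**f)
    print(n,f["K"],f["R"],f["t"])
E
```

```text
pics
{'clock': 0.0, 'qpos': array([ 0.61181088,  0.5220286 , -0.03631168,  1.60001242,  0.02119173,
        1.02108161, -0.11277299]), 'qd': array([ 0.00038707,  0.00121108, -0.00141171, -0.00153352, -0.00054906,
        0.00020222, -0.0017475 ]), 'joint_efforts': array([-9.09033552e-04, -9.27112556e+01,  1.97875701e+00, -3.69940352e+01,
        1.77102420e-02,  7.91408995e-03,  4.20766901e-05]), 'position': array([ 0.48486996, -0.39377092,  0.19731525]), 'tool_rot': array([-3.14045031e+00,  8.21958953e-05,  8.88784660e-01]), 'force': array([ 1.07568678, -0.28715952,  0.34748239]), 'moment': array([ 0.00500304, -0.05860574,  0.00770515]), 'grip_width': 0.08521196414110309}
0.0187
scene [[368.30498042   0.         318.79293761]
 [  0.         368.30498042 203.00130293]
 [  0.           0.           1.        ]] [[-0.91657565 -0.399708   -0.01107193]
 [-0.29533552  0.69538532 -0.65514593]
 [ 0.26956633 -0.59722087 -0.75542122]] [0.44430003 0.19460159 0.79892474]
top [[487.33173377   0.         324.24437651]
 [  0.         487.33173377 205.8661611 ]
 [  0.           0.           1.        ]] [[ 0.02057975 -0.99960036  0.01938029]
 [-0.99085071 -0.02297806 -0.13299201]
 [ 0.13338418 -0.01646603 -0.99092761]] [-0.01485756  0.49860093  1.12837996]
```

View pics/scene0.png

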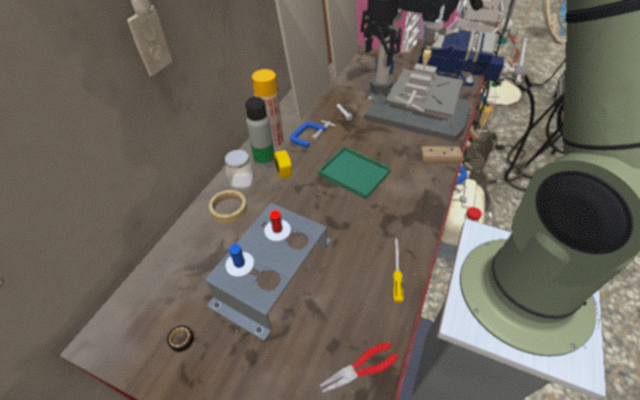

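View pics/top0.png

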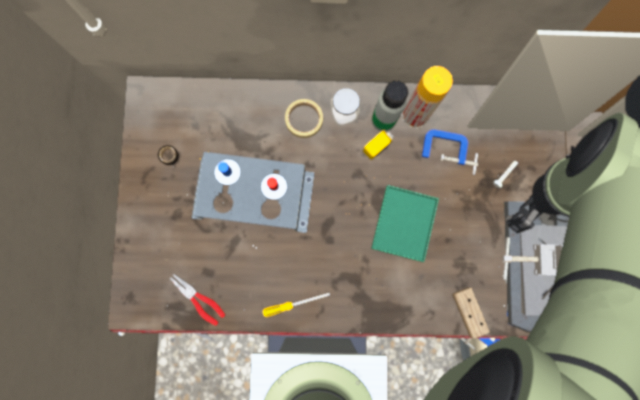

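The top view shows the red gauge at about (273,186), its wide hole at (271,208), blue at (227,170) and the tray at about (405,223). I'll cast rays next.

```bash
cat > h.py <<'E'
import numpy as np,cv2
def ray(f,uv,z):
    K,R,t=f["K"],f["R"],f["t"]; d=R.T@np.linalg.inv(K)@np.array([uv[0],uv[1],1.]); c=-R.T@t
    return c+d*(z-c[2])/d[2]
def blobs(m,amin=25):
    n,l,s,c=cv2.connectedComponentsWithStats(m.astype(np.uint8)); return [(c[i].round(1),s[i]) for i in range(1,n) if s[i][4]>amin]
E
python3 - <<'E'
from h import *
for n in("top","scene"):
    f=np.load(n+"0.npz"); im=f["image"]; hsv=cv2.cvtColor(im,cv2.COLOR_RGB2HSV); H,S,V=[hsv[:,:,i].astype(int) for i in range(3)]
    white=(S<40)&(V>170); red=((H<8)|(H>172))&(S>150)&(V>90); blue=(H>95)&(H<125)&(S>150); green=(H>65)&(H<95)&(S>110)
    roi=np.zeros(im.shape[:2],bool)
    if n=="top": roi[140:240,185:320]=1
    else: roi[200:340,200:340]=1
    for nm,m,z in(("white",white&roi,.085),("red",red&roi,.112),("blue",blue&roi,.112)):
        for c,s in blobs(m):
            cn=max(cv2.findContours((m).astype(np.uint8),cv2.RETR_EXTERNAL,cv2.CHAIN_APPROX_NONE)[0],key=len) 
            print(n,nm,c,s,ray(f,c,z).round(4),"bbox corner",ray(f,(s[0],s[1]),z).round(3))
    if True:
        # collar outlines
        m=(white|red|blue)&roi
        for cn in cv2.findContours(m.astype(np.uint8),cv2.RETR_EXTERNAL,cv2.CHAIN_APPROX_NONE)[0]:
            if len(cn)>30: print(n,"outline",cv2.fitEllipse(cn))
    for c,s in blobs(green,800):
        m=(green).astype(np.uint8)
        cn=max(cv2.findContours(m,cv2.RETR_EXTERNAL,cv2.CHAIN_APPROX_NONE)[0],key=cv2.contourArea)
        b=cv2.boxPoints(cv2.minAreaRect(cn)); print(n,"green",c,s)
        p=cv2.approxPolyDP(cv2.convexHull(cn),6,True)[:,0]
        P=np.array([ray(f,q,.018)[:2] for q in p]); print(p.tolist(),P.round(3).tolist(),P.mean(0),[np.linalg.norm(P[i]-P[i-1]).round(3) for i in range(len(P))])
f=np.load("top0.npz"); cv2.imwrite("pics/topz.png",cv2.resize(f["image"][140:240,185:325,::-1],None,fx=5,fy=5,interpolation=cv2.INTER_CUBIC))
E
```

```text
top white [249.  187.8] [ 193  153  110   74 4052] [0.5295 0.1694 0.085 ] bbox corner [0.607 0.301 0.085]
top white [305.4 202.4] [299 173  14  59 353] [0.4988 0.04   0.085 ] bbox corner [0.567 0.056 0.085]
top red [272.2 183.5] [268 179   9  10  71] [0.5359 0.1145 0.112 ] bbox corner [0.546 0.124 0.112]
top blue [224.4 168.6] [219 164  11  11  81] [0.5671 0.2223 0.112 ] bbox corner [0.577 0.235 0.112]
top outline ((305.18902587890625, 204.13330078125), (7.038036823272705, 82.0421371459961), 7.507817268371582)
top outline ((247.9749755859375, 189.76007080078125), (69.93464660644531, 124.25545501708984), 95.92132568359375)
top green [404.6 223.3] [ 373  187   64   74 3324]
[[387, 187], [436, 199], [422, 260], [373, 247]] [[0.551, -0.156], [0.524, -0.276], [0.376, -0.24], [0.404, -0.123]] [ 0.46371765 -0.1987602 ] [np.float64(0.15), np.float64(0.122), np.float64(0.152), np.float64(0.121)]
scene white [277.  231.6] [264 220  27  21 324] [0.5329 0.1168 0.085 ] bbox corner [0.575 0.1   0.085]
scene white [239.7 266.2] [225 252  29  25 358] [0.562  0.2245 0.085 ] bbox corner [0.609 0.207 0
[... 244 characters left out ...]
 264.1752014160156), (21.890640258789062, 27.777299880981445), 65.55155181884766)
scene outline ((235.95709228515625, 253.66453552246094), (10.335369110107422, 23.544734954833984), 161.7151641845703)
scene outline ((276.9444274902344, 230.15696716308594), (19.763673782348633, 25.32615852355957), 79.4694595336914)
scene outline ((275.354736328125, 219.4801025390625), (8.878642082214355, 23.809043884277344), 170.77523803710938)
scene green [354.4 171.8] [ 319  148   71   49 1830]
[[319, 171], [345, 148], [389, 169], [366, 196]] [[0.552, -0.157], [0.52, -0.276], [0.375, -0.24], [0.401, -0.119]] [ 0.46227088 -0.19798626] [np.float64(0.156), np.float64(0.124), np.float64(0.15), np.float64(0.124)]
```

View pics/topz.png

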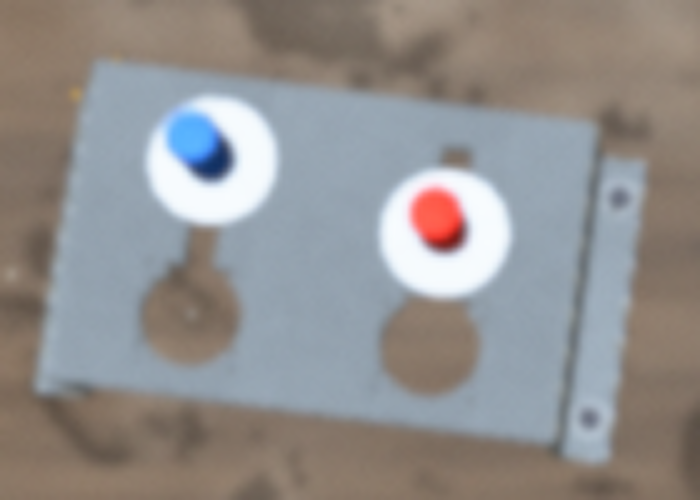

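```bash
python3 - <<'E'
from h import *
f=np.load("top0.npz")
g=lambda u,v,z:ray(f,(185+(u-2)/5,140+(v-2)/5),z)[:2]
rc,bc,rh,bh=g(445,233,.085),g(212,160,.085),g(430,346,.08),g(190,313,.08)
# hole seen at top z=.08; visible through-hole blurred by lower edge
print("red",rc,"blue",bc,"holes",rh,bh,np.linalg.norm(rh-bh))
y=(bh-rh)/np.linalg.norm(bh-rh); print("yaw from holes",np.degrees(np.arctan2(-y[0],y[1])))
C=np.array([g(97,62,.08),g(600,125,.08),g(557,443,.08),g(38,388,.08)]);print(C,[np.linalg.norm(C[i]-C[i-1]) for i in range(4)],C.mean(0))
for a,b in((C[0],C[1]),(C[3],C[2])):
    d=a-b; print(np.degrees(np.arctan2(-d[0],d[1])))
for a,b in((C[0],C[3]),(C[1],C[2])):
    d=a-b; print(np.degrees(np.arctan2(d[1],d[0])))
print("slide",rh-rc,np.linalg.norm(rh-rc), np.degrees(np.arctan2(*(rc-rh)[::-1])))
print("top of handle", g(437,210,.140), g(190,135,.14))
E
```

```text
red [0.53451581 0.11356026] blue [0.56586001 0.2212122 ] holes [0.48295314 0.11903795] [0.49559986 0.22880104] 0.11048925534232584
yaw from holes -6.5725428095520915
[[0.61166107 0.27725226]
 [0.58773524 0.04422625]
 [0.43988644 0.05991618]
 [0.45965809 0.29582257]] [np.float64(0.153133152025902), np.float64(0.23425108371416198), np.float64(0.14867898632382698), np.float64(0.23673348392885893)] [0.52473521 0.16930431]
-5.862272769578666
-4.7908432744780916
-6.965344519226811
-6.057639395549985
slide [-0.05156267  0.00547768] 0.05185280929908689 -6.06398570541139
top of handle [0.53503303 0.11245902] [0.56560474 0.22097499]
```

Request:
servo_tool:
  rows:
    - [[0, 0, 0, 0, 0, -8.3], [0, 0, 0, 0, 0, -8.3], [0, 0, 0, 0, 0, -8.3], [0, 0, 0, 0, 0, -8.2], [0, 0, 0, 0, 0, 0]]
  grip: 1
  squeeze: 40

```text
clock: 0.72
position: [0.485, -0.394, 0.1976]
tool_rot: [-3.141, -0.0, 1.466]
force: [-0.2, 0.3, 0.2]
grip_width: 0.0853
```

Request:
servo_tool:
  rows:
    - [[3, 0, 0, 0, 0, 0], [5, 0, 0, 0, 0, 0], [5, 0, 0, 0, 0, 0], [5, 0, 0, 0, 0, 0], [5, 0, 0, 0, 0, 0]]

```text
clock: 1.35
position: [0.509, -0.1636, 0.1979]
tool_rot: [-3.142, -0.0, 1.462]
force: [0.3, -0.4, 0.7]
grip_width: 0.0853
```

Request:
servo_tool:
  rows:
    - [[5, 0, 0, 0, 0, 0], [5, 0, 0, 0, 0, 0], [5, 0, 0, 0, 0, 0], [5, 0, 0, 0, 0, 0], [4, 0, 0, 0, 0, 0]]

```text
clock: 1.98
position: [0.534, 0.0756, 0.1979]
tool_rot: [-3.142, -0.0, 1.463]
force: [0.8, 0.4, 0.4]
grip_width: 0.0854
```

Request:
servo_tool:
  rows:
    - [[2, -0.4, 0, 0, 0, 0], [2, 0, 0, 0, 0, 0], [0, 0, 0, 0, 0, 0]]

```text
clock: 2.35
position: [0.5344, 0.115, 0.1978]
tool_rot: [-3.141, -0.0, 1.466]
force: [-0.1, -0.1, -0.4]
grip_width: 0.0857
```

```bash
cat >> h.py <<'E'
def wproj(f,o,P):
    from scipy.spatial.transform import Rotation as Ro
    T=np.eye(4);T[:3,:3]=Ro.from_euler("xyz",o["tool_rot"]).as_matrix();T[:3,3]=o["position"]
    c=np.linalg.inv(T@f["mount"])@np.append(P,1); th=np.arctan2(np.hypot(c[0],c[1]),c[2]); ph=np.arctan2(c[1],c[0])
    K=f["K"]; return np.array([K[0,2]+K[0,0]*th*np.cos(ph),K[1,2]+K[1,1]*th*np.sin(ph)])
E
python3 - <<'E'
from h import *
from workcell import bot
o=bot.observe();f=bot.grab_frame("wrist");im=f["image"][:,:,::-1].copy()
def cir(x,y,z,r,col):
    for a in np.linspace(0,2*np.pi,40):
        p=wproj(f,o,[x+r*np.cos(a),y+r*np.sin(a),z]); 
        if np.all(np.abs(p)<2000): cv2.circle(im,tuple(p.astype(int)),1,col,-1)
cir(.5345,.1135,.085,.029,(0,255,0));cir(.5345,.1135,.140,.012,(0,255,255));cir(.483,.119,.08,.023,(255,0,255));cir(.5659,.2212,.085,.029,(0,255,0))
cv2.imwrite("pics/w1.png",im);print(o["position"])
E
```

```text
[0.53436768 0.11498117 0.19781305]
```

View pics/w1.png

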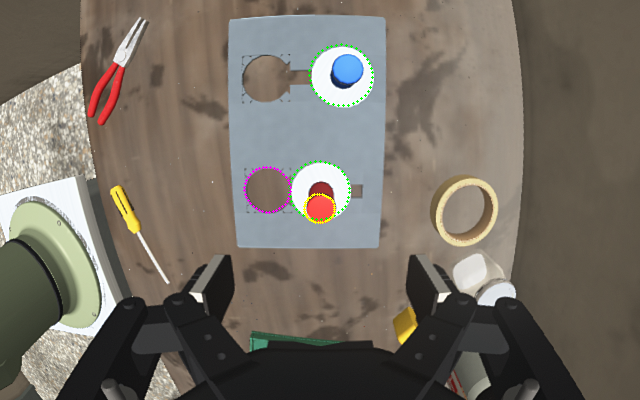

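The wrist overlay matches: the predicted collars, handle top and hole at (268,190) all lie on the image features. Descending over the red handle.

Request:
servo_tool:
  rows:
    - [[-0.15, 0, 2, 0, 0, 0], [0, 0, 3, 0, 0, 0], [0, 0, 3, 0, 0, 0], [0, 0, 2, 0, 0, 0], [0, 0, 0, 0, 0, 0]]

```text
clock: 3.02
position: [0.5335, 0.1109, 0.0969]
tool_rot: [-3.139, 0.001, 1.465]
force: [0.1, 0.0, 0.6]
grip_width: 0.0851
```

Request:
servo_tool:
  rows:
    - [[0, 0, 0, 0, 0, 0], [0, 0, 0, 0, 0, 0], [0, 0, 0, 0, 0, 0], [0, 0, 0, 0, 0, 0], [0, 0, 0, 0, 0, 0]]
  grip: -1
  squeeze: 40

```text
clock: 3.65
position: [0.5347, 0.1122, 0.0984]
tool_rot: [3.14, -0.0, 1.466]
force: [0.8, -0.9, 6.6]
grip_width: 0.0216
```

Request:
servo_tool:
  rows:
    - [[0, 0, 0, 0, 0, 0], [0, 0, 0, 0, 0, 0], [0, 0, 0, 0, 0, 0]]

```text
clock: 4.03
position: [0.5347, 0.1122, 0.0984]
tool_rot: [3.14, -0.0, 1.466]
force: [0.5, -0.8, 6.1]
grip_width: 0.0215
```

Request:
servo_tool:
  rows:
    - [[0, 0, -0.3, 0, 0, 0], [0, -0.5, 0, 0, 0, 0], [0, -0.8, 0, 0, 0, 0], [0, 0, 0, 0, 0, 0]]

```text
clock: 4.53
position: [0.5204, 0.1136, 0.1009]
tool_rot: [-3.141, 0.0, 1.467]
force: [0.2, -1.1, -2.1]
grip_width: 0.022
```

Request:
servo_tool:
  rows:
    - [[0, -0.8, 0, 0, 0, 0], [0, -1, 0, 0, 0, 0], [0, -1, 0, 0, 0, 0], [0, -0.7, 0, 0, 0, 0], [0, -0.3, 0, 0, 0, 0]]

```text
clock: 5.15
position: [0.4831, 0.1176, 0.101]
tool_rot: [3.141, -0.0, 1.467]
force: [-0.3, 0.1, -2.7]
grip_width: 0.0217
```

Request:
servo_tool:
  rows:
    - [[0, 0, 0, 0, 0, 0], [0, 0, 0, 0, 0, 0]]

```text
clock: 5.4
position: [0.4837, 0.1175, 0.1009]
tool_rot: [3.141, -0.0, 1.466]
force: [0.6, 0.8, -2.6]
grip_width: 0.0215
```

```bash
python3 - <<'E'
from h import *
from workcell import bot
print(bot.observe()["position"],bot.observe()["force"])
f=bot.grab_frame("scene");cv2.imwrite("pics/s2.png",cv2.resize(f["image"][150:350,170:390,::-1],None,fx=3,fy=3))
f=bot.grab_frame("wrist");cv2.imwrite("pics/w2.png",f["image"][:,:,::-1])
E
```

```text
[0.48367665 0.11745884 0.10090052] [ 0.59537538  0.79882036 -2.56096565]
```

View pics/w2.png

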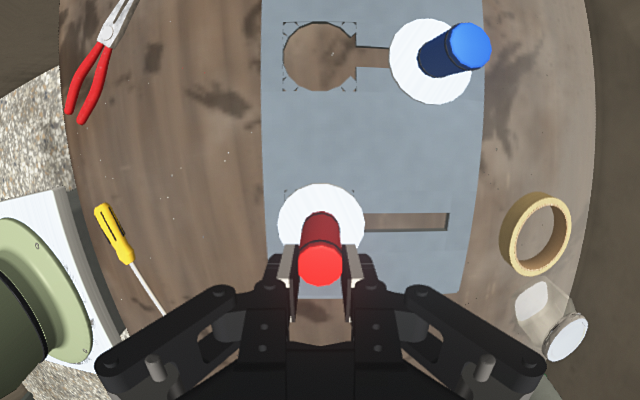

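View pics/s2.png

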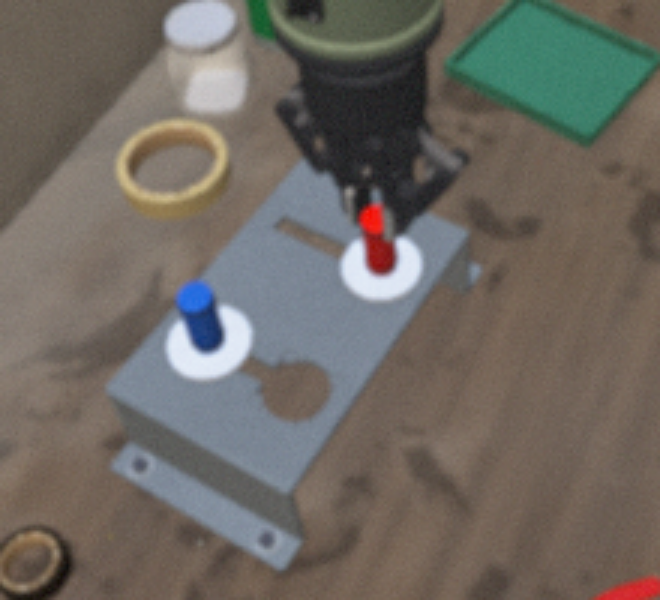

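The gauge is at the wide end: its collar at (320,222) in the wrist view lines up in column with the blue slot's hole at (320,56). The force reading is about its weight, so I'm lifting.

Request:
servo_tool:
  rows:
    - [[0, 0, -0.8, 0, 0, 0], [0, 0, -1.2, 0, 0, 0], [0, 0, -1.5, 0, 0, 0], [0, 0, 0, 0, 0, 0]]

```text
clock: 6.0
position: [0.4842, 0.1177, 0.1374]
tool_rot: [3.139, -0.001, 1.466]
force: [-0.4, 0.3, -3.1]
grip_width: 0.0215
```

Request:
servo_tool:
  rows:
    - [[0, 0, -1.5, 0, 0, 0], [0, 0, -2, 0, 0, 0], [0, 0, -2, 0, 0, 0], [0, 0, 0, 0, 0, 0], [0, 0, 0, 0, 0, 0]]

```text
clock: 6.62
position: [0.4832, 0.1173, 0.1904]
tool_rot: [-3.141, 0.0, 1.466]
force: [0.3, 1.0, -2.7]
grip_width: 0.0217
```

Request:
servo_tool:
  rows:
    - [[-2, 0, 0, 0, 0, 0], [-3.5, 0.3, 0, 0, 0, 0], [-4, 0.5, 0, 0, 0, 0], [-4, 0.5, 0, 0, 0, 0], [-4, 0, 0, 0, 0, 0]]

```text
clock: 7.25
position: [0.4777, -0.0592, 0.1901]
tool_rot: [-3.14, -0.0, 1.467]
force: [0.8, 0.4, -2.6]
grip_width: 0.0213
```

Request:
servo_tool:
  rows:
    - [[-4, 0, 0, 0, 0, 0], [-4, 0, 0, 0, 0, 0], [-3.5, 0, 0, 0, 0, 0], [-2, 0, 0, 0, 0, 0], [-0.6, 0, 0, 0, 0, 0]]

```text
clock: 7.88
position: [0.4628, -0.199, 0.19]
tool_rot: [-3.14, -0.0, 1.465]
force: [-0.2, 1.4, -2.3]
grip_width: 0.0213
```

Request:
servo_tool:
  rows:
    - [[0, 0, 0, 0, 0, 0], [0, 0, 0, 0, 0, 0]]

```text
clock: 8.12
position: [0.4636, -0.1971, 0.1907]
tool_rot: [-3.141, -0.0, 1.468]
force: [-0.3, 0.5, -2.0]
grip_width: 0.0218
```

```bash
python3 - <<'E'
from h import *
from workcell import bot
print(bot.observe()["position"],bot.observe()["force"])
f=bot.grab_frame("scene");cv2.imwrite("pics/s3.png",cv2.resize(f["image"][90:290,220:440,::-1],None,fx=3,fy=3))
f=bot.grab_frame("wrist");cv2.imwrite("pics/w3.png",f["image"][:,:,::-1])
E
```

```text
[ 0.46363008 -0.19710711  0.19074891] [-0.32728092  0.51614941 -2.01118762]
```

View pics/w3.png

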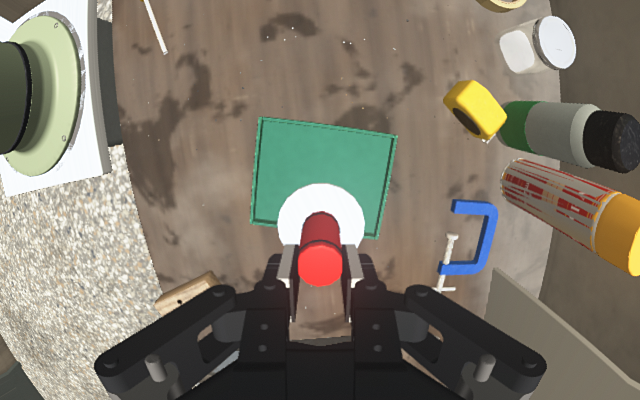

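View pics/s3.png

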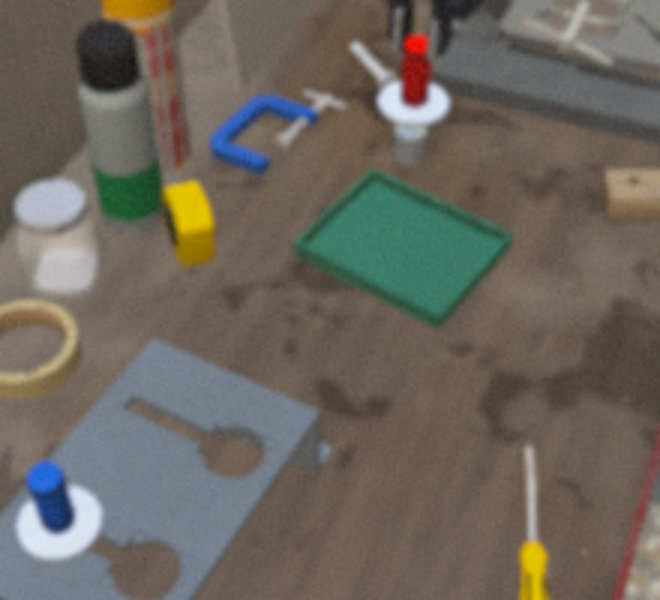

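Request:
servo_tool:
  rows:
    - [[0, 0, 2, 0, 0, 0], [0, 0, 3, 0, 0, 0], [0, 0, 3, 0, 0, 0], [0, 0, 2, 0, 0, 0], [0, 0, 0.7, 0, 0, 0]]

```text
clock: 8.85
position: [0.4632, -0.1975, 0.0831]
tool_rot: [-3.14, -0.0, 1.467]
force: [0.4, 0.1, -2.1]
grip_width: 0.0215
```

Request:
servo_tool:
  rows:
    - [[0, 0, 0.1, 0, 0, 0], [0, 0, 0.1, 0, 0, 0], [0, 0, 0.1, 0, 0, 0], [0, 0, 0, 0, 0, 0]]

```text
clock: 9.35
position: [0.4636, -0.1982, 0.0812]
tool_rot: [3.141, 0.0, 1.466]
force: [0.4, -0.2, -2.8]
grip_width: 0.0215
```

Request:
servo_tool:
  rows:
    - [[0, 0, 0.1, 0, 0, 0], [0, 0, 0.1, 0, 0, 0], [0, 0, 0.1, 0, 0, 0], [0, 0, 0, 0, 0, 0]]

```text
clock: 9.85
position: [0.4634, -0.1981, 0.0778]
tool_rot: [-3.141, -0.0, 1.466]
force: [-0.0, -1.0, -2.3]
grip_width: 0.0215
```

Request:
servo_tool:
  rows:
    - [[0, 0, 0.1, 0, 0, 0], [0, 0, 0, 0, 0, 0], [0, 0, 0, 0, 0, 0]]

```text
clock: 10.22
position: [0.4635, -0.1981, 0.0769]
tool_rot: [-3.142, -0.0, 1.466]
force: [-0.5, -0.9, -3.5]
grip_width: 0.0213
```

Request:
servo_tool:
  rows:
    - [[0, 0, 0.1, 0, 0, 0], [0, 0, 0, 0, 0, 0], [0, 0, 0, 0, 0, 0]]

```text
clock: 10.6
position: [0.4641, -0.1983, 0.0764]
tool_rot: [3.14, 0.0, 1.466]
force: [0.3, -0.4, 6.5]
grip_width: 0.0214
```

Request:
servo_tool:
  rows:
    - [[0, 0, 0.1, 0, 0, 0], [0, 0, 0, 0, 0, 0], [0, 0, 0, 0, 0, 0]]

```text
clock: 10.98
position: [0.4648, -0.1985, 0.0762]
tool_rot: [3.139, 0.001, 1.466]
force: [-2.2, 0.5, 21.7]
grip_width: 0.0218
```

Contact with the floor. I'll back off 1 mm and open.

Request:
servo_tool:
  rows:
    - [[0, 0, -0.13, 0, 0, 0], [0, 0, 0, 0, 0, 0]]

```text
clock: 11.22
position: [0.4637, -0.1982, 0.0764]
tool_rot: [3.141, 0.0, 1.466]
force: [0.1, -0.1, 5.6]
grip_width: 0.0213
```

Request:
servo_tool:
  rows:
    - [[0, 0, 0, 0, 0, 0], [0, 0, 0, 0, 0, 0], [0, 0, 0, 0, 0, 0], [0, 0, 0, 0, 0, 0], [0, 0, 0, 0, 0, 0]]
  grip: 0.6

```text
clock: 11.85
position: [0.4634, -0.1981, 0.0762]
tool_rot: [-3.142, -0.0, 1.466]
force: [-0.3, -0.4, -0.7]
grip_width: 0.068
```

```bash
python3 - <<'E'
from h import *
from workcell import bot
print(bot.observe()["position"],bot.observe()["force"],bot.observe()["grip_width"])
f=bot.grab_frame("wrist");cv2.imwrite("pics/w4.png",f["image"][:,:,::-1])
E
```

```text
[ 0.4634332  -0.1981223   0.07617013] [-0.34665694 -0.41287642 -0.73012825] 0.06803753735666851
```

View pics/w4.png

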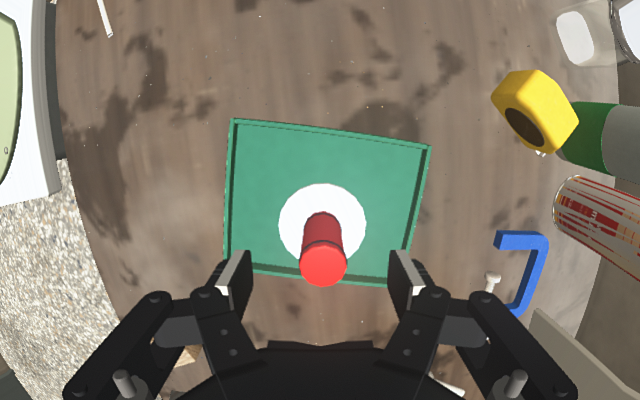

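The gauge stands free between the open fingers, handle top at (323,265). Retreating straight up.

Request:
servo_tool:
  rows:
    - [[0, 0, -1.5, 0, 0, 0], [0, 0, -3, 0, 0, 0], [0, 0, -4, 0, 0, 0], [0, 0, -4, 0, 0, 0], [0, 0, -2, 0, 0, 0]]

```text
clock: 12.52
position: [0.464, -0.1983, 0.2244]
tool_rot: [3.138, 0.001, 1.466]
force: [-0.0, 0.3, -0.8]
grip_width: 0.0683
```

Request:
servo_tool:
  rows:
    - [[-5, 0, 0, 0, 0, 0], [-5, 0, 0, 0, 0, 0], [-5, 0, 0, 0, 0, 0], [-3, 0, 0, 0, 0, 0], [0, 0, 0, 0, 0, 0]]

```text
clock: 13.15
position: [0.4438, -0.3792, 0.2219]
tool_rot: [3.141, 0.001, 1.463]
force: [-1.5, 1.2, -0.2]
grip_width: 0.0682
```

```bash
python3 - <<'E'
from h import *
from workcell import bot
print(bot.observe()["position"],bot.observe()["clock"])
f=bot.grab_frame("scene");im=f["image"];cv2.imwrite("pics/s5.png",cv2.resize(im[90:290,220:440,::-1],None,fx=3,fy=3))
t=bot.grab_frame("top");cv2.imwrite("pics/t5.png",cv2.resize(t["image"][130:280,180:450,::-1],None,fx=2.9,fy=2.9)); np.savez("top5.npz",**t);np.savez("scene5.npz",**f)
E
```

```text
[ 0.44377505 -0.37918568  0.22188408] 13.15
```

View pics/s5.png

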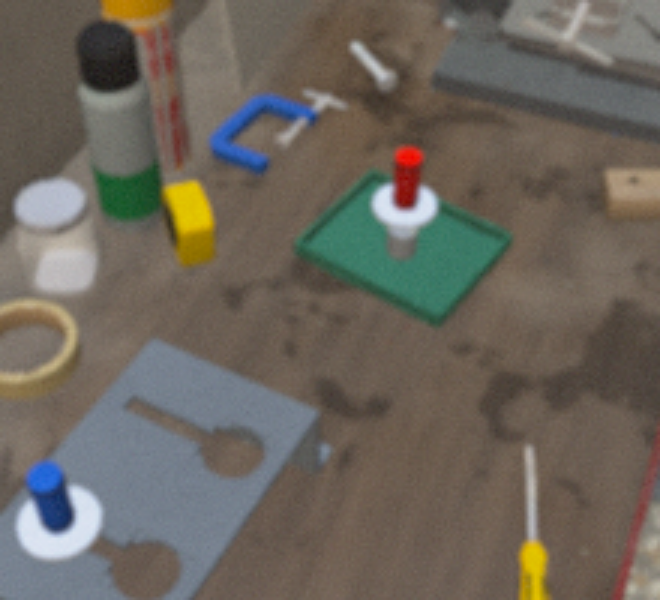

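View pics/t5.png

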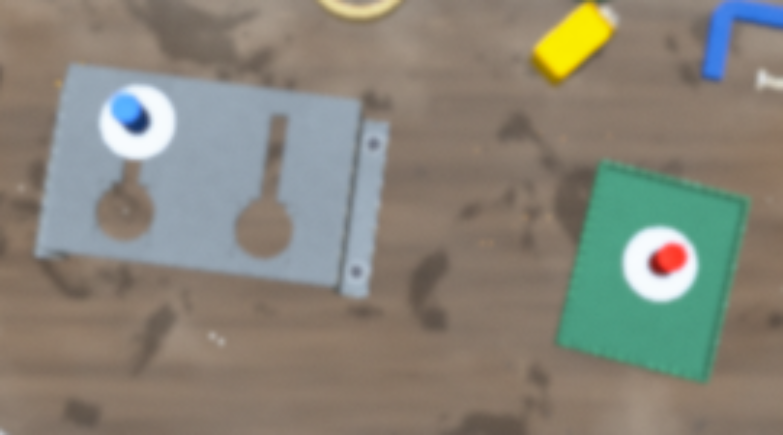

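```bash
python3 - <<'E'
from h import *
t=np.load("top5.npz")
g=lambda u,v,z:ray(t,(180+u/2.9,130+v/2.9),z)[:2].round(4)
print("collar",g(660,263,.0635),"handle top",g(671,256,.1185),"blue",g(138,121,.085))
from workcell import bot
print(bot.job_done())
E
```

```text
collar [ 0.4646 -0.1975] handle top [ 0.4642 -0.1955] blue [0.5656 0.2199]
the job is handed in; nothing more can be done
None
```

I slid the red gauge to the wide end of its slot, lifted it clear of the rack and stood it in the green tray. I handed the job in at about 13.3 s of the 38 s allowed; no verdict is reported.

- **Red gauge position:** the last top view puts its collar at (0.465, -0.198), within about 2 mm of the measured tray centre at (0.463, -0.198).
- **Upright:** the handle top lies about 2 mm from the collar in plan, so the tilt is about 2°. The scene view also shows it standing.
- **Blue gauge:** it measured (0.566, 0.220) at the end against (0.566, 0.221) at the start, which is within measuring error.
- **Robot:** the gripper was open and clear, about 0.18 m to the side of the gauge. The highest wrist force I read was about 22 N, when I set the gauge down and it touched the tray floor.
- **Small disagreement:** the gripper read a 21.5 mm opening on the 24 mm handle, but the grasp held. No check failed.

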